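# Open the sagging-bolt guard gate and hold it ajar

## Task

The small barred gate in front of the vice is shut by a barrel bolt, and the bolt is locked by a bayonet pin with a wing knob. Turn the wing knob a quarter turn anticlockwise and lift the pin up as far as it goes, where it stays by itself; then take the bolt's upright knob, raise the sagging bolt over the bent-up lip of its keeper while drawing it back fully, and swing the gate towards you. Finish while still holding the gate ajar against its closing spring, its free edge about 8 cm out, with the bolt still drawn and the things around it left undisturbed.

Things in the scene. Friction and masses are not known exactly. Their poses are not given: they have to be found in the camera images.
- guard: Fixed grey steel guard frame on a base plate 75 x 330 mm, in front of the vice. Origin on the bench in the plane of the shut gate; +x points away from the robot, +y left along the shut gate, z up. Gate hinge line at y = +120 mm, latch post with the bolt's keeper at y = -136 mm.
- gate: Barred steel gate 222 mm wide, top rail at z = 120 mm, hinged at its left end, opening towards the robot. Origin on the hinge line at bench height; when shut its axes are those of the guard. It carries the bolt and the lock pin on its top rail.
- bolt: Steel barrel bolt along the top of the gate: rod 12 mm thick, tail left, nose right. Origin on its pivot, 65 mm right of the hinge line, 154 mm above the bench; at rest the rod droops to the right by 0.06 rad. Pivots up there, slides left along the gate (friction 2 N). To pass the lip its knob must be raised at least 8 mm, best 11 mm (stop at 15 mm; 2 to 4 N). About 0.3 kg.
- pin: Bayonet lock pin standing upright through a socket on the gate's top rail, 50 mm to the right of the hinge line. Its 10 mm stem stands just left of the bolt's tail and blocks the bolt. Origin on its axis at bench height while down; its x axis runs along the wing of the knob.
- pin_knob (a point): Centre of the pin's wing knob: a bar 44 mm long (along the pin's x axis), 12 mm thick, 20 mm tall, 201 mm above the bench while down. At the start the bar lies across the gate, up to 0.3 rad turned already; in line with the gate it is free.
- bolt_knob (a point): Middle of the grip of the bolt's upright round knob, 20 mm in diameter and 42 mm tall (top about 21 mm above this point), at the start 45 mm right of the guard's origin and 199 mm above the bench, 100 mm from the bolt's pivot.
- bolt_nose (a point): Underside of the bolt's right end, a hanging nose 16 mm long, 14 mm wide, 28 mm tall. At rest its left face catches behind the keeper's lip, about 13 mm deep, so that the bolt cannot be drawn before it is raised.
- gate_edge (a point): Top of the gate's free (right) edge, 222 mm from the hinge line.
- gate_hinge (a point): Point on the gate's vertical hinge line, 120 mm above the bench.
- keeper_lip (a point): Middle of the top edge of the keeper's bent-up lip, 4 mm thick, fixed on the latch post, 137 mm above the bench, at y = -118 mm of the guard. To the right of it, on the robot's side of the nose, a tall front wall (top at 185 mm) keeps the gate shut, however high the bolt is raised, until the nose is drawn left past the lip.
- gate_angle (a joint): Gate opening in rad: 0 shut, grows as the free edge comes towards the robot, at most 1.2. A spring closes it (about 0.25 N m shut, 0.55 N m at 0.37 rad); let go, it shuts.
- bolt_draw (a joint): How far the bolt is drawn to the left along the gate, m: 0 shot, 0.042 fully drawn; the nose is clear of the keeper from about 0.024. It stays where it is left.
- bolt_pitch (a joint): How far the bolt is pivoted up from its sagging rest, rad: 0 to 0.15; it falls back when released.
- pin_turn (a joint): Turn of the lock pin, rad: 0 to 1.5, growing anticlockwise seen from above; the pin's cross lug leaves its socket only above about 1.2 (bar in line with the gate).
- pin_lift (a joint): How far the lock pin is lifted, m: 0 down to 0.028 up against its stop; above 0.016 it clears the bolt's tail. It stays up by friction (about 2 N).
- glue_pot: Round tin with a press lid, 69 mm in diameter, 79 mm tall, standing in front of the gate where only a wide open gate would hit it; a bystander. Origin at the centre of its underside.
- tack_jar: Jar 70 mm in diameter, 64 mm tall, right of the guard; a bystander. Origin at the centre of its underside.
- beeswax: Grooved block of wax 30 x 46 x 23 mm, left of the guard; a bystander. Origin at the centre of its underside.
- eyelet_press: Fixed dark green hand press standing behind and left of the guard, an obstacle: its lever with a red ball sticks out towards the robot above the bench, the ball about 140 mm in front of and 40 mm to the right of the origin, 390 mm above the bench. Bring the arm round in front of it, not through it. Origin at the front of its base.

How it is judged:
By the outcome, as a careful person would: the job done as asked, in the order asked, and still so for the second after the job is handed in, while the arm keeps its last pose, push and grip.
It also fails if it takes over 48 s, if anything falls off the work surface, if the arm or the gripper's body presses on something with over 40 N, if the wrist force passes 120 N, or if a joint passes its speed limit or range.

## Robot

A 6-joint arm with a two-finger parallel gripper is mounted at the origin on a cart in front of the work surface, level with it; the furniture and walls round the work are solid. World frame = base frame: x ahead of the robot, y to its left, z up, the work surface at z = 0. Lengths are in m, angles in rad, forces in N, time in s.
With the tool pointing down it reaches from about 0.375 to 0.975 m from the base axis. Payload 3.8 kg.
Tool frame: the origin (TCP) lies at the very end of the fingers, on their centre line; the grasp point (between the pads) lies bot.hold_point_z behind it (bot.hold_point_z is the distance from the TCP to the grasp point, in m); z points along the fingers, y is the line along which they close (so a half turn about z gives the same grasp; the last joint's range is limited). The gripper opens to 85 mm and grips with 20 to 120 N. Pads are 22 mm wide; open, the fingers measure 114 mm over their backs; the gripper's body (76 mm by 85 mm) begins 54 mm behind the grasp point. The pads swing forward as they close: fully open they stand 13 mm farther back than shut.
Start: joints at [1.241, 0.264, 1.604, -0, 1.274, -0.037], TCP at [0.195, 0.646, 0.231] pointing down, gripper open.
Joint ranges: [-2.63, 2.63], [-0.94, 2.18], [0.31, 2.57], [-1.31, 4.45], [0, 2.66], [-2.55, 2.55]. Speed limits (rad/s): [2.57, 2.57, 3.14, 3.14, 3.14, 3.14].

## Interface

Orientations are given as a rotation vector (axis times angle).
In Python, from workcell import bot gives the robot as it stands.
- The arm moves only by the shell command python3 jog.py 'ROWS' [OPENING] [FORCE]. ROWS is a JSON object with one list for each field, all of the same length, 1 to 5, a row being the entries at one place: dx, dy, dz (the shift in m), spin (a turn about the tool's z in rad); each row shifts and turns the commanded pose from where the row before left it, along the tool's axes as they then stand; what a row does not reach is not made up. A row lasts 1/8 s, in which the tool goes at most 0.0625 m and 0.188 rad, less where a joint would pass 70% of its speed; a pose out of reach is approached as far as the arm can. OPENING is the opening from 0.0 (shut) to 1.0 (fully open), set as the command begins (- or left out keeps the last). The fingers move at their own pace and stop on an object; FORCE is the grip in N (left out, the last holds). Time passes only in rows, so rows that do not move let the fingers close. It prints the time, the measured TCP pose, the force, the opening and the grip force at its end. Input that does not fit is refused with a message, and nothing moves.
- bot.read_state(): the state, without advancing time (a new reading comes with each control period).
- bot.read_camera(name): name is "side" or "top"; returns the picture (400x640x3 uint8, red, green, blue); there is no depth.
- bot.camera_info(name): a dict with "intrinsics" (3x3 intrinsics, pixels), "extrinsics" (4x4, takes a point from camera to world coordinates). Camera axes: x right, y down, z forward; pixel columns grow to the right and rows downward; lengths in m; the calibration is good to about 2 mm. A picture is of the moment at which its call begins. camera_info takes no time and is no camera call.
- bot.finish_job(): hands the job in; it is judged then, once.
The state is a dict: "time": time; "q": joint angles; "joint_vel": joint speeds; "joint_torque": joint torques, N m; "tool_pos": TCP position; "tcp_rot": TCP orientation; "wrist_force": force on the tool from outside, world axes, zero at the start; "torque": the same for the moment, N m; "width": opening from 0.0 (shut) to 1.0 (fully open); "grip_force": force on a finger pad.
Only numpy, scipy, OpenCV 4.12 (cv2) and the standard library are available. Lean on these libraries where they do the work, as an engineer would, in place of code of your own. Each camera call takes 0.05 s, during which the arm holds its last target. There are 200 camera calls.

## Working session

There is one attempt and no reset: what is moved stays moved. The work goes in short steps, Python scripts to look and compute and a shell command to move; the robot and the scene stay as the last step left them, time stands still between calls to the robot, and variables do not carry over. Pictures are saved under pics/ and viewed, at most 10 in all, crops included, and the job is handed in when it is done.

```bash
mkdir -p pics; ls; python3 - <<'E'
from workcell import bot
import cv2
for n in("side","top"):
    cv2.imwrite(f"pics/{n}0.png",bot.read_camera(n)[:,:,::-1]); i=bot.camera_info(n); print(n,i["intrinsics"],i["extrinsics"])
s=bot.read_state(); print(s["tool_pos"],s["tcp_rot"],s["width"],s["time"],bot.hold_point_z)
E
```

```text
jog.py
pics
workcell.py
side [[365.70153148   0.         320.84608776]
 [  0.         365.70153148 200.36600215]
 [  0.           0.           1.        ]] [[-0.99988873  0.01482306 -0.00167554  0.55612577]
 [ 0.00973879  0.56355929 -0.82601821  0.49355477]
 [-0.01129985 -0.82594262 -0.56364094  0.64680283]
 [ 0.          0.          0.          1.        ]]
top [[453.48079697   0.         322.39379584]
 [  0.         453.48079697 201.41642564]
 [  0.           0.           1.        ]] [[ 0.00204895 -0.98984544  0.14213308  0.35507454]
 [-0.99995442 -0.0033535  -0.00893942 -0.23184969]
 [ 0.00932529 -0.14210829 -0.98980719  1.40098143]
 [ 0.          0.          0.          1.        ]]
[0.19461849 0.64564961 0.23007108] [-0.45823087 -3.10762898  0.00316017] 0.9982707556141419 0.1 0.0187
```

View pics/side0.png

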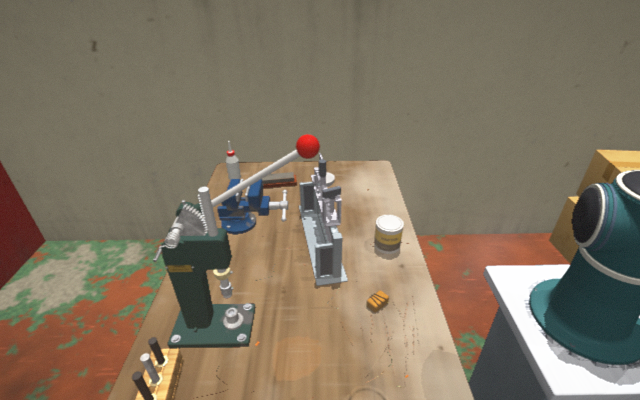

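View pics/top0.png

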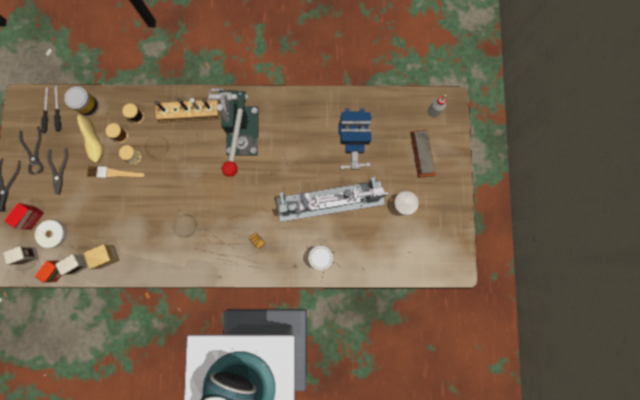

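```bash
python3 - <<'E'
import cv2,numpy as np
t=cv2.imread("pics/top0.png")[165:235,262:422]; s=cv2.imread("pics/side0.png")[145:290,280:410]
cv2.imwrite("pics/tc.png",cv2.resize(t,None,fx=5,fy=5,interpolation=cv2.INTER_CUBIC))
cv2.imwrite("pics/sc.png",cv2.resize(s,None,fx=4,fy=4,interpolation=cv2.INTER_CUBIC))
E
```

```text
(no output)
```

View pics/tc.png

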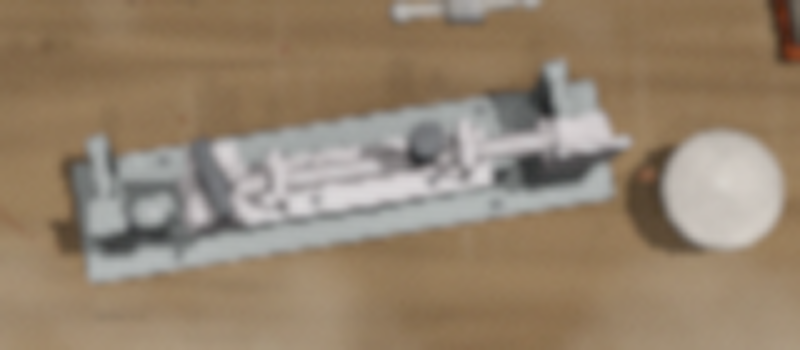

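View pics/sc.png

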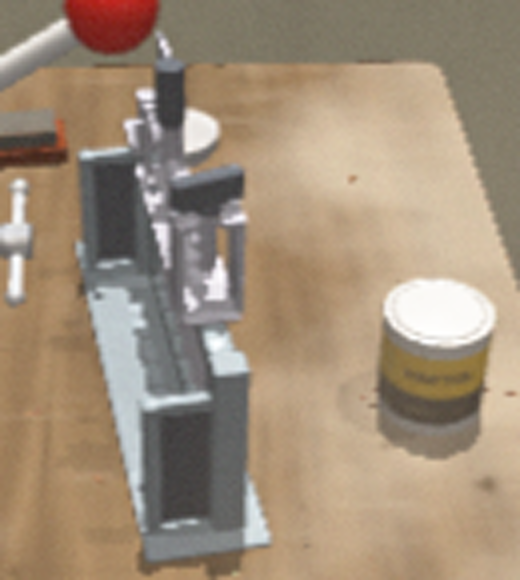

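```bash
cat > h.py <<'E'
import numpy as np
from workcell import bot
def ray(n,u,v):
    c=bot.camera_info(n);K=np.array(c["intrinsics"]);T=np.array(c["extrinsics"])
    d=T[:3,:3]@np.linalg.solve(K,[u,v,1.]);return T[:3,3],d/np.linalg.norm(d)
def plane(n,u,v,z):
    o,d=ray(n,u,v);return o+d*(z-o[2])/d[2]
def tri(a,b):
    o,d=ray("side",*a);p,e=ray("top",*b)
    s,t=np.linalg.lstsq(np.c_[d,-e],p-o,rcond=None)[0]
    return (o+s*d+p+t*e)/2,np.linalg.norm(o+s*d-p-t*e)
def proj(n,P):
    c=bot.camera_info(n);K=np.array(c["intrinsics"]);T=np.array(c["extrinsics"])
    q=K@(T[:3,:3].T@(np.array(P)-T[:3,3]));return q[:2]/q[2]
E
python3 - <<'E'
from h import *
import cv2
np.set_printoptions(precision=4,suppress=True)
T=lambda x,y:(x/5+262-.4,y/5+165-.4); S=lambda x,y:(x/4+280-.4,y/4+145-.4)
print("pin tri",tri(S(208,190),T(214,182)))
print("knob tri",tri(S(171,93),T(428,145)))
p=plane("top",*T(214,182),.211);k=plane("top",*T(428,143),.220)
print("pin",p,"knob",k,np.linalg.norm(p-k),np.arctan2(*(p-k)[:2]))
for z in(0,.008):
  a=plane("top",*T(90,280),z);b=plane("top",*T(612,198),z);print("front edge",a,b,np.linalg.norm(a-b),np.arctan2(*(a-b)[:2]))
a=plane("top",*T(203,145),.211);b=plane("top",*T(228,220),.211);print("bar",a,b,np.linalg.norm(a-b),np.arctan2((a-b)[1],(a-b)[0]))
a=plane("side",*S(172,185),.211);b=plane("side",*S(243,170),.211);print("bar side",a,b,np.linalg.norm(a-b),np.arctan2((b-a)[1],(b-a)[0]))
# dark masks
im=cv2.imread("pics/top0.png");hs=cv2.cvtColor(im,cv2.COLOR_BGR2HSV)
for n,(x0,y0,x1,y1),th in(("top",(298,190,314,212),125),("top",(340,188,354,200),125),("side",(320,183,344,200),110),("side",(316,157,330,180),110)):
  im=cv2.imread(f"pics/{n}0.png");g=im[y0:y1,x0:x1].max(2)
  print(n);print(g[::1])
E
```

```text
pin tri (array([ 0.5295, -0.1946,  0.199 ]), np.float64(0.001720009528676814))
knob tri (array([ 0.5495, -0.3094,  0.1974]), np.float64(0.0002536293658513774))
pin [ 0.5269 -0.1949  0.211 ] knob [ 0.5468 -0.3079  0.22  ] 0.1151316215959037 -0.1741146444195555
front edge [ 0.4957 -0.112   0.    ] [ 0.5481 -0.4369  0.    ] 0.32911178207200315 -0.15987220402980606
front edge [ 0.4949 -0.1127  0.008 ] [ 0.547  -0.4357  0.008 ] 0.3272324607567279 -0.15987220402980612
bar [ 0.5467 -0.1889  0.211 ] [ 0.5066 -0.2025  0.211 ] 0.04234952624473895 0.32575254340479604
bar side [ 0.5506 -0.1821  0.211 ] [ 0.5108 -0.1965  0.211 ] 0.042298624657099965 -2.795586459399509
top
[[146 147 145 139 134 135 133 132 132 132 131 131 132 134 133 132]
 [147 146 143 137 129 130 132 131 132 132 128 126 127 130 135 138]
 [146 141 135 125 118 121 128 140 145 146 143 137 134 139 147 155]
 [144 139 123 113 110 116 137 161 174 177 176 165 159 160 164 167]
 [146 139 116 110 115 123 152 187 201 204 197 179 169 168 168 167]
 [157 140 115 109 117 124 153 189 208 212 203 185 171 167 167 165]
 [161 143 120 109 113 120 138 
[... 4141 characters left out ...]
8 172  89  63  66  63  66  65  68 124 149 154 157]
 [238 233 167  84  64  67  67  66  61  64 113 147 153 160]
 [167 169 121  72  61  63  63  65  62  65 111 147 156 158]
 [219 235 170  90  64  64  65  67  63  66 120 156 162 158]
 [153 166 123  72  63  63  66  68  65  74 161 210 209 186]
 [115 177 151  85  65  69  62  63  63  78 183 240 244 239]
 [122 193 167  92  64  64  63  65  63  80 189 238 242 242]
 [129 158 177 125  70  60  60  62  62  92 216 239 238 239]
 [113 153 214 181 100  71  69  68  73 117 221 238 235 236]
 [105 132 204 195 138  91  89  86  94 138 224 237 235 235]
 [106 114 176 183 134 108 110 104 106 142 225 238 236 236]
 [105 106 158 164 127 110 107 107 103 140 222 240 238 236]]
```

```bash
cat >> h.py <<'E'
from scipy.spatial.transform import Rotation as R
np.set_printoptions(precision=4,suppress=True)
def to(*pts):
    s=bot.read_state();M=R.from_rotvec(s["tcp_rot"]).as_matrix();p=np.array(s["tool_pos"])
    print("t",s["time"],"p",p,"yaw",np.arctan2(M[1,1],M[0,1]),"F",np.array(s["wrist_force"]),"w",s["width"],s["grip_force"],"q",np.array(s["q"]))
    for q in pts: print(q,"->",M.T@(np.array(q)-p)); p=np.array(q)
E
python3 -c "
from h import *
to((.40,.1,.28),(.41,-.17,.28),(.529,-.194,.25))
print(plane('top',230,169,.39))"
python3 jog.py '{"dx": [-0.0354, -0.0354, -0.0354, -0.0354, -0.0354], "dy": [-0.0463, -0.0463, -0.0463, -0.0463, -0.0463], "dz": [-0.005, -0.005, -0.005, -0.005, -0.005], "spin": [0, 0, 0, 0, 0]}' 0.5 60
python3 jog.py '{"dx": [-0.0354, -0.0354, -0.0354, -0.0354, -0.0354], "dy": [-0.0463, -0.0463, -0.0463, -0.0463, -0.0463], "dz": [-0.005, -0.005, -0.005, -0.005, -0.005], "spin": [0, 0, 0, 0, 0]}'
python3 jog.py '{"dx": [-0.0175, -0.0175, -0.0175, -0.0175, -0.0175], "dy": [-0.051, -0.051, -0.051, -0.051, -0.051], "dz": [0, 0, 0, 0, 0], "spin": [0, 0, 0, 0, 0]}'
python3 jog.py '{"dx": [0, 0, 0, 0, 0], "dy": [0, 0, 0, 0, 0], "dz": [0, 0, 0, 0, 0], "spin": [0.18, 0.18, 0.18, 0.18, 0.18]}'
python3 jog.py '{"dx": [0, 0, 0, 0, 0], "dy": [0, 0, 0, 0, 0], "dz": [0, 0, 0, 0, 0], "spin": [0.18, 0.18, 0.18, 0.18, 0.18]}'
python3 jog.py '{"dx": [0, 0, 0, 0], "dy": [0, 0, 0, 0], "dz": [0, 0, 0, 0], "spin": [0.18, 0.18, 0.18, 0.18]}'
python3 -c "
from h import *
to((.529,-.194,.25),(.529,-.194,.186))"
```

```text
time: 0.72
tool_pos: [0.2976, 0.3715, 0.256]
tcp_rot: [0.457, 3.108, -0.001]
wrist_force: [1.0, 0.1, 1.7]
width: 0.502
grip_force: 0.0
time: 1.35
tool_pos: [0.4002, 0.099, 0.2813]
tcp_rot: [0.458, 3.108, 0.0]
wrist_force: [0.4, 1.5, 0.8]
width: 0.502
grip_force: 0.0
time: 1.98
tool_pos: [0.4098, -0.1703, 0.2811]
tcp_rot: [0.459, 3.108, 0.0]
wrist_force: [0.9, -0.1, -0.7]
width: 0.498
grip_force: 0.0
time: 2.6
tool_pos: [0.4099, -0.1685, 0.2807]
tcp_rot: [-1.772, -2.593, 0.0]
wrist_force: [0.5, 0.9, -0.3]
width: 0.502
grip_force: 0.0
time: 3.22
tool_pos: [0.4099, -0.1684, 0.2808]
tcp_rot: [-2.723, -1.564, 0.001]
wrist_force: [0.1, -0.2, -0.5]
width: 0.503
grip_force: 0.0
time: 3.72
tool_pos: [0.4099, -0.1684, 0.2808]
tcp_rot: [-3.1, -0.505, 0.001]
wrist_force: [-0.3, -0.4, -0.4]
width: 0.501
grip_force: 0.0
t 3.725 p [ 0.4099 -0.1684  0.2808] yaw -1.2479927168684404 F [-0.2654 -0.3643 -0.438 ] w 0.5007429467433795 0.0 q [-0.4461 -0.2161  2.0042 -0.      1.3545  0.8019]
(0.529, -0.194, 0.25) -> [0.1048 0.062  0.0306]
(0.529, -0.194, 0.186) -> [0.    0.    0.064]
```

```bash
python3 jog.py '{"dx": [0.035, 0.035, 0.0348, 0], "dy": [0.0207, 0.0207, 0.0206, 0], "dz": [0.01, 0.01, 0.0106, 0], "spin": [0, 0, 0, 0]}'
python3 - <<'E'
from h import *
import cv2
a=bot.read_camera("top")[165:235,262:422,::-1];b=bot.read_camera("side")[120:260,250:410,::-1]
a=cv2.resize(a,(800,350),interpolation=3);b=cv2.resize(b,None,fx=1.75,fy=1.75,interpolation=3)
c=np.zeros((600,800,3),np.uint8);c[:350]=a;c[350:595,:280]=b;cv2.imwrite("pics/m1.png",c)
to((.529,-.194,.186))
E
```

```text
time: 4.22
tool_pos: [0.5304, -0.1934, 0.2482]
tcp_rot: [-3.097, -0.515, 0.005]
wrist_force: [-0.7, -0.1, 0.1]
width: 0.498
grip_force: 0.0
t 4.325 p [ 0.5288 -0.1931  0.2497] yaw -1.2417481765845524 F [-0.3389  0.3666  0.575 ] w 0.5032929601283228 0.0 q [-0.3943  0.043   1.8227 -0.0001  1.2785  0.8474]
(0.529, -0.194, 0.186) -> [0.     0.001  0.0637]
```

View pics/m1.png

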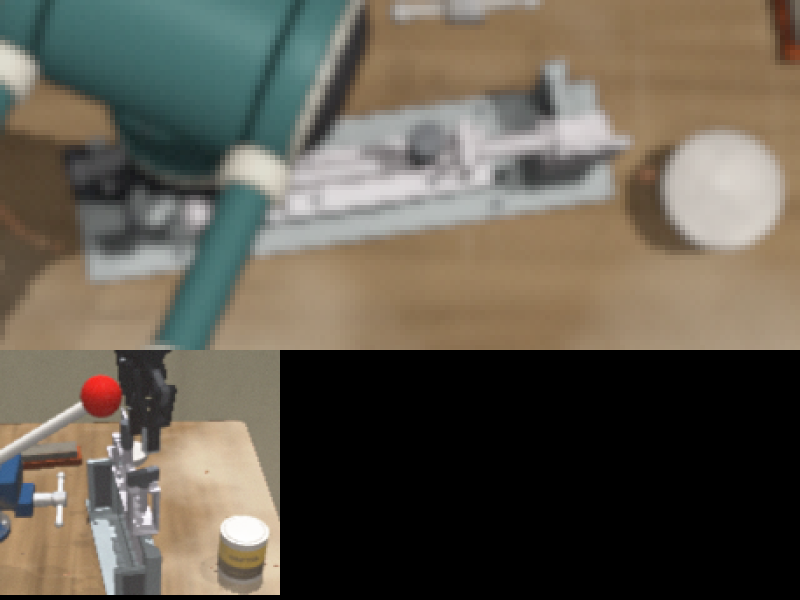

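The arm is above the pin with the fingers in line with the bar (side crop, fingertips ~(143,445) over the bar ~(143,478)). Descend and grip.

```bash
python3 jog.py '{"dx": [0, 0, 0, 0], "dy": [0.0005, 0, 0, 0], "dz": [0.021, 0.021, 0.0205, 0], "spin": [0, 0, 0, 0]}'
python3 jog.py '{"dx": [0, 0, 0, 0], "dy": [0, 0, 0, 0], "dz": [0, 0, 0, 0], "spin": [0, 0, 0, 0]}' 0.0 50
python3 -c "
from h import *
to()"
```

```text
time: 4.82
tool_pos: [0.5273, -0.1932, 0.187]
tcp_rot: [-3.098, -0.513, 0.005]
wrist_force: [-0.4, -1.3, 0.5]
width: 0.5
grip_force: 0.0
time: 5.32
tool_pos: [0.5303, -0.1941, 0.19]
tcp_rot: [3.098, 0.514, 0.003]
wrist_force: [-2.3, 1.7, 6.4]
width: 0.126
grip_force: 50.3
t 5.325 p [ 0.5303 -0.1941  0.19  ] yaw -1.2419146984625675 F [-2.2608  1.693   6.3979] w 0.12594459563256738 50.33384084701538 q [-0.395   0.0853  1.8903  0.0002  1.1642  0.8468]
```

```bash
python3 jog.py '{"dx": [0, 0, 0, 0], "dy": [0, 0, 0, 0], "dz": [0, 0, 0, 0], "spin": [-0.15, -0.15, -0.15, -0.15]}'
python3 jog.py '{"dx": [0, 0, 0, 0, 0], "dy": [0, 0, 0, 0, 0], "dz": [0, 0, 0, 0, 0], "spin": [-0.15, -0.15, -0.15, -0.15, 0]}'
python3 -c "
from h import *
to();print(bot.read_state()['torque'])"
```

```text
time: 5.82
tool_pos: [0.5302, -0.1939, 0.19]
tcp_rot: [2.805, 1.413, 0.002]
wrist_force: [-2.3, 2.1, 6.7]
width: 0.126
grip_force: 50.4
time: 6.45
tool_pos: [0.5301, -0.1939, 0.19]
tcp_rot: [2.266, 2.175, 0.001]
wrist_force: [-2.5, 2.7, 6.6]
width: 0.13
grip_force: 50.5
t 6.45 p [ 0.5301 -0.1939  0.19  ] yaw -0.04074500606362786 F [-2.4823  2.7437  6.6356] w 0.13005555875960784 50.52788972854614 q [-0.395   0.0852  1.8903  0.0003  1.1649 -0.3544]
[0.4227 0.4723 0.0262]
```

```bash
python3 jog.py '{"dx": [0, 0, 0, 0], "dy": [0, 0, 0, 0], "dz": [0, -0.01, -0.01, 0], "spin": [-0.08, 0, 0, 0]}'
python3 -c "
from h import *
to();print(bot.read_state()['torque'])"
python3 jog.py '{"dx": [0, 0, 0, 0], "dy": [0, 0, 0, 0], "dz": [-0.006, -0.003, -0.003, 0], "spin": [0, 0, 0, 0]}'
python3 -c "
from h import *
to()"
```

```text
time: 6.95
tool_pos: [0.53, -0.1939, 0.2095]
tcp_rot: [2.179, 2.262, 0.001]
wrist_force: [-0.6, 1.3, 0.8]
width: 0.13
grip_force: 49.8
t 6.95 p [ 0.53   -0.1939  0.2095] yaw 0.03735662743448095 F [-0.6344  1.2583  0.7971] w 0.12993766120338926 49.75312829017639 q [-0.395   0.07    1.8695  0.0003  1.2013 -0.4324]
[0.3548 0.0546 0.0204]
time: 7.45
tool_pos: [0.5294, -0.1939, 0.2182]
tcp_rot: [-2.178, -2.262, 0.001]
wrist_force: [4.5, -0.6, -10.6]
width: 0.126
grip_force: 50.0
t 7.45 p [ 0.5294 -0.1939  0.2182] yaw 0.03785403632159139 F [  4.479   -0.5712 -10.5663] w 0.12580397266973128 50.04841089248657 q [-0.3952  0.0641  1.8594 -0.0001  1.2194 -0.433 ]
```

```bash
python3 jog.py '{"dx": [0, 0, 0, 0, 0], "dy": [0, 0, 0, 0, 0], "dz": [0, 0, -0.02, -0.03, 0], "spin": [0, 0, 0, 0, -0.127]}' 0.55
python3 -c "
from h import *
to((.549,-.308,.265),(.549,-.308,.183))"
```

```text
time: 8.07
tool_pos: [0.5319, -0.195, 0.276]
tcp_rot: [2.022, 2.394, 0.004]
wrist_force: [-0.1, 0.5, 0.4]
width: 0.547
grip_force: 0.0
t 8.075 p [ 0.5319 -0.195   0.276 ] yaw 0.1681594938603991 F [-0.0822  0.5144  0.4101] w 0.5473813962660666 0.0 q [-0.3952  0.0282  1.7898 -0.0002  1.3152 -0.5633]
(0.549, -0.308, 0.265) -> [-0.1142 -0.0022  0.0115]
(0.549, -0.308, 0.183) -> [ 0.0004 -0.0006  0.082 ]
```

```bash
python3 jog.py '{"dx": [-0.038, -0.038, -0.038, 0], "dy": [0, -0.001, -0.001, 0], "dz": [0.003, 0.004, 0.004, 0], "spin": [0, 0, 0, 0]}'
python3 - <<'E'
from h import *
import cv2
a=bot.read_camera("top")[165:235,262:422,::-1];b=bot.read_camera("side")[130:220,280:380,::-1]
a=cv2.resize(a,(480,210),interpolation=3);b=cv2.resize(b,None,fx=4,fy=4,interpolation=3)
c=np.zeros((570,480,3),np.uint8);c[:210]=a;c[210:,:400]=b;cv2.imwrite("pics/m2.png",c)
to((.549,-.308,.183))
E
```

```text
time: 8.57
tool_pos: [0.5467, -0.3093, 0.2607]
tcp_rot: [2.033, 2.393, -0.001]
wrist_force: [-1.8, 0.3, 0.7]
width: 0.551
grip_force: 0.0
t 8.675 p [ 0.5466 -0.3069  0.2606] yaw 0.1640527193185245 F [-0.3074  1.2862  0.9988] w 0.547474570586395 0.0 q [-0.5516  0.1566  1.6784  0.0004  1.3055 -0.7158]
(0.549, -0.308, 0.183) -> [-0.0014  0.0021  0.0776]
```

View pics/m2.png

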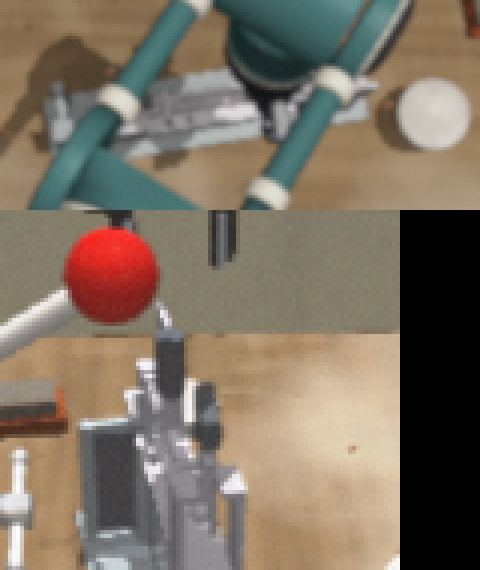

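The bolt knob (side crop ~(170,360)) lies midway between the fingertips (~118 and ~222 px), and the pin bar is now edge-on and raised. Descend and grip.

```bash
python3 jog.py '{"dx": [-0.001, 0, 0, 0], "dy": [0.002, 0, 0, 0], "dz": [0.026, 0.026, 0.0256, 0], "spin": [0, 0, 0, 0]}'
python3 jog.py '{"dx": [0, 0, 0, 0], "dy": [0, 0, 0, 0], "dz": [0, 0, 0, 0], "spin": [0, 0, 0, 0]}' 0.0 50
python3 -c "
from h import *
to()"
```

```text
time: 9.18
tool_pos: [0.5472, -0.3052, 0.1799]
tcp_rot: [-2.026, -2.395, 0.001]
wrist_force: [-0.8, 0.6, 0.0]
width: 0.55
grip_force: 0.0
time: 9.68
tool_pos: [0.5491, -0.3076, 0.1838]
tcp_rot: [2.03, 2.395, 0.001]
wrist_force: [-1.8, 2.1, 6.3]
width: 0.215
grip_force: 48.9
t 9.675 p [ 0.5491 -0.3076  0.1838] yaw 0.16496676446159583 F [-1.784   2.0677  6.3164] w 0.2153155148605673 48.94098937511444 q [-0.5503  0.2103  1.759   0.0003  1.1703 -0.7153]
```

```bash
python3 jog.py '{"dx": [0, 0, 0], "dy": [0, 0, 0], "dz": [-0.006, -0.006, 0], "spin": [0, 0, 0]}'
python3 -c "
from h import *
to()"
```

```text
time: 10.05
tool_pos: [0.5471, -0.3046, 0.1908]
tcp_rot: [-2.026, -2.392, -0.002]
wrist_force: [0.6, 6.4, -10.2]
width: 0.221
grip_force: 49.7
t 10.05 p [ 0.5471 -0.3046  0.1908] yaw 0.16533542877991098 F [  0.6364   6.3573 -10.1712] w 0.22068135105143422 49.69325065612793 q [-0.5492  0.2046  1.7525  0.0026  1.1913 -0.7155]
```

```bash
python3 jog.py '{"dx": [0.004, 0, 0], "dy": [0, 0, 0], "dz": [-0.001, -0.001, 0], "spin": [0, 0, 0]}'
python3 -c "
from h import *
to()"
```

```text
time: 10.42
tool_pos: [0.5473, -0.3023, 0.1946]
tcp_rot: [-2.029, -2.395, -0.001]
wrist_force: [0.8, 4.2, -11.7]
width: 0.219
grip_force: 49.3
t 10.425 p [ 0.5473 -0.3023  0.1946] yaw 0.16498212588728647 F [  0.7635   4.2061 -11.7384] w 0.21867922368359702 49.31018650531769 q [-0.5451  0.1975  1.7537  0.0011  1.193  -0.7105]
```

```bash
python3 jog.py '{"dx": [0.005, 0.005, 0], "dy": [0, 0, 0], "dz": [0, 0, 0], "spin": [0, 0, 0]}'
python3 -c "
from h import *
to()"
```

```text
time: 10.8
tool_pos: [0.5468, -0.294, 0.1966]
tcp_rot: [2.029, 2.395, -0.0]
wrist_force: [1.5, -2.0, -6.4]
width: 0.215
grip_force: 49.5
t 10.8 p [ 0.5468 -0.294   0.1966] yaw 0.16489295671265047 F [ 1.5361 -2.0211 -6.4499] w 0.2153079865920002 49.500060081481934 q [-0.5332  0.1847  1.7652 -0.0005  1.1895 -0.6979]
```

```bash
python3 jog.py '{"dx": [0.009, 0.009, 0], "dy": [0, 0, 0], "dz": [0, 0, 0], "spin": [0, 0, 0]}'
python3 jog.py '{"dx": [0.008, 0.007, 0.002, 0], "dy": [0, 0, 0, 0], "dz": [0, 0, 0, 0], "spin": [0, 0, 0, 0]}'
python3 -c "
from h import *
to()"
```

```text
time: 11.18
tool_pos: [0.5434, -0.2743, 0.1957]
tcp_rot: [-2.03, -2.397, -0.002]
wrist_force: [2.9, -0.1, -6.7]
width: 0.219
grip_force: 49.6
time: 11.68
tool_pos: [0.541, -0.2596, 0.1962]
tcp_rot: [2.029, 2.396, -0.001]
wrist_force: [2.6, -2.4, -3.1]
width: 0.222
grip_force: 49.9
t 11.675 p [ 0.541  -0.2596  0.1962] yaw 0.16528379133824406 F [ 2.612  -2.4035 -3.0591] w 0.2218442408269307 49.85946178436279 q [-0.4885  0.1466  1.81   -0.0009  1.183  -0.6534]
```

```bash
python3 jog.py '{"dx": [0.003, 0.002, 0], "dy": [0, 0, 0], "dz": [0, 0, 0], "spin": [0, 0, 0]}'
python3 -c "
from h import *
to()"
```

```text
time: 12.05
tool_pos: [0.5408, -0.2583, 0.1981]
tcp_rot: [2.025, 2.392, -0.006]
wrist_force: [2.6, -11.4, -0.9]
width: 0.218
grip_force: 50.2
t 12.05 p [ 0.5408 -0.2583  0.1981] yaw 0.16582578312938423 F [  2.6407 -11.4483  -0.9341] w 0.21821879562679805 50.156521797180176 q [-0.4838  0.1407  1.8133 -0.0062  1.1805 -0.6473]
```

```bash
python3 jog.py '{"dx": [0, 0.0003, 0.0003, 0], "dy": [-0.0043, -0.0085, -0.0085, 0], "dz": [0, 0, 0, 0], "spin": [0.037, 0.074, 0.074, 0]}'
python3 -c "
from h import *
to()"
```

```text
time: 12.55
tool_pos: [0.52, -0.2595, 0.1983]
tcp_rot: [2.239, 2.191, -0.002]
wrist_force: [5.4, -10.5, -0.9]
width: 0.216
grip_force: 50.3
t 12.55 p [ 0.52   -0.2595  0.1983] yaw -0.02132666241987471 F [  5.3535 -10.456   -0.9034] w 0.21618852920130777 50.27505934238434 q [-0.5034  0.1057  1.8521 -0.0041  1.1757 -0.4805]
```

```bash
python3 jog.py '{"dx": [0.0003, 0.0003, 0, 0, 0], "dy": [-0.0085, -0.0085, -0.0045, 0, 0], "dz": [0, 0, 0, 0, 0], "spin": [0.074, 0.074, 0.039, 0, 0]}'
python3 - <<'E'
from h import *
import cv2
to();p=bot.read_state()['tool_pos'];r=p[:2]-np.array([.5218,-.1447]);print(.1657-np.arctan2(r[0],-r[1]))
a=bot.read_camera("top")[160:270,262:422,::-1];b=bot.read_camera("side")[130:290,280:420,::-1]
a=cv2.resize(a,(400,275),interpolation=3);b=cv2.resize(b,(400,457),interpolation=3)
c=np.zeros((457,800,3),np.uint8);c[:275,:400]=a;c[:,400:]=b;cv2.imwrite("pics/m3.png",c)
E
```

```text
time: 13.18
tool_pos: [0.4988, -0.2572, 0.1982]
tcp_rot: [2.432, 1.974, -0.002]
wrist_force: [4.6, -12.8, -0.5]
width: 0.218
grip_force: 50.4
t 13.175 p [ 0.4988 -0.2572  0.1982] yaw -0.2073178386259798 F [  4.5726 -12.815   -0.4759] w 0.21751560232950148 50.4029506444931 q [-0.518   0.0681  1.893  -0.0045  1.1725 -0.3089]
0.3676513548909067
```

View pics/m3.png

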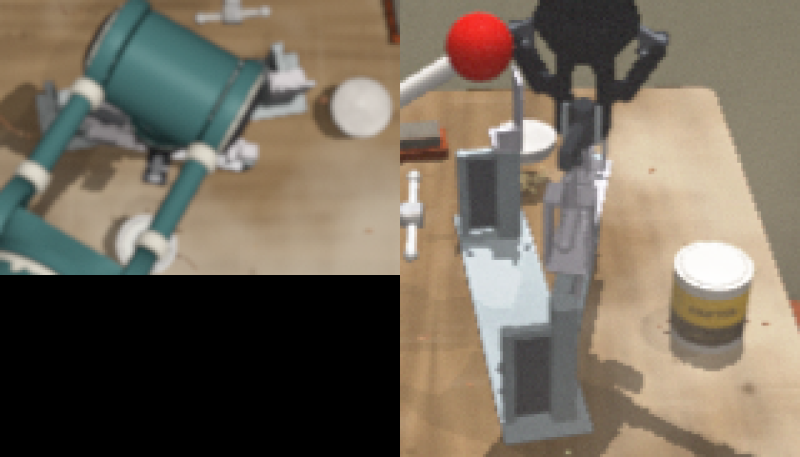

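```bash
python3 -c "
from h import *
e=(.4766,-.362,.12)
u=proj('top',e);print(u,(u-[262,160])*2.5);s=proj('side',e);print((s-[280,130])*2.857+[400,0])
print(plane('top',262+257/2.5,160+152/2.5,.13))"
```

```text
[364.1502 223.3378] [255.3755 158.3446]
[596.9891 150.8379]
[ 0.4828 -0.3629  0.13  ]
```

The gate's free edge appears at top-crop pixel ~(256,155), against a predicted (255,158), so it is about 8 cm out. The gate, bolt and tin look right, so I'm handing in.

```bash
python3 -c "
from h import *
to();print(bot.finish_job())"
```

```text
t 13.275 p [ 0.4988 -0.2572  0.1982] yaw -0.2072180643664138 F [  3.5064 -11.851    0.0783] w 0.2181974551780689 50.39980351924896 q [-0.5179  0.0682  1.8929 -0.0045  1.1726 -0.3089]
the job is handed in; nothing more can be done
None
```

I handed the job in at 13.3 s: the pin was turned and lifted to its stop, the bolt is fully drawn, and the arm is holding the gate about 8 cm ajar (0.37 rad); no verdict came back, and I saw nothing around it disturbed.

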